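Hold the film viewer's glare shutter half open

ROBOT

A 6-joint arm with a two-finger parallel gripper is mounted at the origin on the work surface. World frame = base frame: x ahead of the robot, y to its left, z up, the work surface at z = 0. Lengths are in m, angles in rad, forces in N, time in s.
With the tool pointing down it reaches from about 0.375 to 0.925 m from the base axis. Payload 5.7 kg.
Tool frame: the origin (TCP) lies between the finger pads; the fingertips stand 25 mm ahead of it and the grasp point (between the pads) lies 6 mm ahead of it; z points along the fingers, y is the line along which they close (so a half turn about z gives the same grasp; the last joint's range is limited). The gripper opens to 88 mm and grips with 3 to 60 N. Pads are 20 mm wide; open, the fingers measure 115 mm over their backs; the gripper's body (75 mm by 178 mm) begins 61 mm behind the grasp point.
Start: joints at [-1.434, 0.359, 1.51, -0, 1.272, -0.115], TCP at [0.149, -0.581, 0.248] pointing down, gripper open.
Joint ranges: [-2.97, 2.97], [-1.01, 2.36], [0.21, 2.38], [-0.96, 4.11], [0.2, 2.71], [-2.98, 2.98]. Speed limits (rad/s): [2.39, 2.39, 3.14, 3.14, 3.14, 3.14].

INTERFACE

Orientations are given as a rotation vector (axis times angle).
In Python, from workcell import r, cam, workorder gives the robot as it stands (r), with the cameras (cam) and the job (workorder).
- The arm moves only by the tool shift_gripper, called after "Emit:" as name([rows], argument=value, ...), one row to a line, values as JSON. Schema: {"type":"object","properties":{"motion":{"type":"array","items":{"type":"object","properties":{"x":{"type":"number"},"y":{"type":"number"},"z":{"type":"number"},"ax":{"type":"number"},"ay":{"type":"number"},"az":{"type":"number"}},"additionalProperties":false},"minItems":1,"maxItems":12},"jaw":{"type":"number"},"grip_force":{"type":"number"},"only":{"type":"string"},"quiet":{"type":"boolean"},"lines":{"type":"string"}},"required":["motion"],"additionalProperties":false}. motion is a list of rows, 1 to 12 of them, each an object with the fields x, y, z (the shift in m), ax, ay, az (a rotation vector in rad); a field left out counts as zero; each row is the pose to reach, as a shift and turn from the pose commanded when the call began, along the tool's axes at that moment; what a row does not reach only later rows make up. A row lasts 1/12 s, in which the tool goes at most 0.0417 m and 0.125 rad, less where a joint would pass 70% of its speed; a pose out of reach is approached as far as the arm can. jaw is the finger opening in m, set as the call begins (left out keeps the last). The fingers move at their own pace and stop on an object; grip_force is the grip in N (left out, the last holds). Time passes only in rows, so rows that do not move let the fingers close. The tool returns the time, the measured TCP pose, the force, the opening and the grip force at its end. only (a regular expression) keeps the lines of the reply that match it, lines (a string "A,B") keeps lines A to B, and quiet returns only ok. Input that does not fit is refused with a message, and nothing moves.
- r.state(): the state, without advancing time (a new reading comes with each control period).
- cam.read_camera(name): name is "side" or "top"; returns a dict with "img" (400x640x3 uint8, blue, green, red), "fx", "fy", "cx", "cy" (pixels), "D" ([k1, k2, p1, p2, k3] as OpenCV has them; the pictures are not rectified), "R" (3x3) and "t" (3): a world point X has camera coordinates R X + t. Camera axes: x right, y down, z forward; pixel columns grow to the right and rows downward; lengths in m; the calibration is good to about 2 mm. A picture is of the moment at which its call begins. There is no depth.
- workorder.job_done(): hands the job in; it is judged then, once.
The state is a dict: "t": time; "q": joint angles; "dq": joint speeds; "joint_efforts": joint torques, N m; "eef_pos": TCP position; "orientation": TCP orientation; "wrist_force": force on the tool from outside, world axes, zero at the start; "moment": the same for the moment, N m; "width": finger opening in m; "grip_force": force on a finger pad.
Only numpy, scipy, OpenCV 4.12 (cv2) and the standard library are available. Lean on these libraries where they do the work, as an engineer would, in place of code of your own. Each camera call takes 0.05 s, during which the arm holds its last target. There are 200 camera calls.

TASK

Switch on the film viewer at its keypad, with its shutter still closed: press the green key, then the yellow, then the blue, each well down and let up again before the next, and never the red one. Then slide the viewer's sprung shutter by its orange tab to half travel, so that three of the six white-to-grey steps show and the tab stands at the orange marks, never opening it beyond three quarters, and finish while still holding it there against its spring. Leave everything else on the table where it stands.

Things in the scene. Friction and masses are not known exactly. Their poses are not given: they have to be found in the camera images.
- viewer: Film viewer, fixed: grey box 170 (its x) x 220 (its y) x 68 mm high, black top; origin at the centre of its underside. Its shutter opens towards the viewer's own +y, between two aluminium guide bars along y (12 wide, tops 80 high, centred at x = -58 and +58). Under it lie six white-to-grey strips, each 10 wide along y: closed covers all, half travel shows three.
- shutter (a joint): Travel of the sprung shutter in m: 0 closed, 0.060 fully open, 0.030 half travel. A spring always pulls it shut: about 2.5 N at closed, rising by 0.22 N per mm to about 9 N at half and 16 N fully open; it slides back when let go.
- shutter_tab (a point): Middle of the top edge of the upright orange tab on the bare steel shutter plate; moves with it; axes as the viewer's. The tab is 12 mm thick along the viewer's y (sliding direction), 50 wide along its x, and stands 40 above the plate; its top is 116 above the table. White lines on the plate mark its middle.
- half_mark (a point): Fixed point on the viewer where shutter_tab lies at exactly half travel; it is in line with the orange marks across the two guide bars.
- keypad: Viewer keypad, fixed to the table: grey box 100 (its x) x 230 (its y) x 30 high, origin at the centre of its underside. Four spring keys stand on it in one row along its y, 55 mm apart, in any colour order.
- key_green_top (a point): Centre of the top of the round green key cap, 28 mm in diameter, facing up; 52 mm above the table.
- key_green (a joint): How far the green key is pressed down, in m: 0 up, 0.006 fully down (5 N, springs back up when released).
- key_yellow_top (a point): Centre of the top of the round yellow key cap, 28 mm in diameter, facing up; 52 mm above the table.
- key_yellow (a joint): How far the yellow key is pressed down, in m: 0 up, 0.006 fully down (5 N, springs back up when released).
- key_blue_top (a point): Centre of the top of the round blue key cap, 28 mm in diameter, facing up; 52 mm above the table.
- key_blue (a joint): How far the blue key is pressed down, in m: 0 up, 0.006 fully down (5 N, springs back up when released).
- key_red_top (a point): Centre of the top of the round red key cap, 28 mm in diameter, facing up; 52 mm above the table.
- key_red (a joint): How far the red key is pressed down, in m: 0 up, 0.006 fully down (5 N, springs back up when released).
- test_plate: Bystander, to be left alone: heavy dark steel plate 110 x 180 x 20 lying flat (mm); origin at the centre of its underside.
- jar_a: Bystander, to be left alone: white screw-top jar with a green band, diameter 90, height 120 (mm); origin at the centre of its underside.
- jar_b: Bystander, to be left alone: another white screw-top jar with a green band, diameter 90, height 120 (mm); origin at the centre of its underside.
- spray_can: Bystander, to be left alone: yellow spray can with a blue band, diameter 54, height 180 (mm); origin at the centre of its underside.
- loupe: Bystander, to be left alone: small black magnifier standing on the table, diameter 38, height 34 (mm); origin at the centre of its underside.
- weld_coupon: Bystander, to be left alone: bare steel bar 70 x 40 x 12 lying flat (mm); origin at the centre of its underside.
- puffer: Bystander, to be left alone: black rubber-coloured powder puffer, pear shaped, diameter 60, height 85 (mm); origin at the centre of its underside.

How it is judged:
By the outcome, as a careful person would: the job done as asked, in the order asked, and still so for the second after the job is handed in, while the arm keeps its last pose, push and grip.
It also fails if it takes over 56 s, if anything falls off the work surface, if the arm or the gripper's body presses on something with over 40 N, if the wrist force passes 120 N, or if a joint passes its speed limit or range.

## Working session

There is one attempt and no reset: what is moved stays moved. The work goes in short steps, Python scripts to look and compute and a tool call to move; the robot and the scene stay as the last step left them, time stands still between calls to the robot, and variables do not carry over. Pictures are saved under pics/ and viewed, at most 10 in all, crops included, and the job is handed in when it is done.

```bash
ls; mkdir -p pics; python3 - <<'E'
from workcell import r, cam, workorder
import cv2
for n in("top","side"):
    c=cam.read_camera(n); cv2.imwrite(f"pics/{n}0.png",c["img"]); print(n,c["fx"],c["R"],c["t"])
s=r.state(); print(s)
E
```

```text
pics
workcell.py
top 367.8132223533716 [[-0.02932378 -0.99956843 -0.00175104]
 [-0.99424308  0.02934807 -0.10305043]
 [ 0.10305735 -0.00128087 -0.99467459]] [0.03436388 0.58916274 1.41603867]
side 385.49603143849424 [[ 0.99763961 -0.06708517 -0.0146559 ]
 [-0.05792705 -0.70759344 -0.70424142]
 [ 0.03687373  0.70342811 -0.70980929]] [-0.5925843   0.10142703  1.21297094]
{'t': 0.1, 'q': array([-1.43409497e+00,  3.59446512e-01,  1.51128454e+00, -2.31362793e-05,
        1.27248451e+00, -1.15090876e-01]), 'dq': array([-3.37944381e-05, -8.38800605e-04, -2.86883696e-03, -2.92475272e-05,
        2.53938904e-03, -1.84444140e-03]), 'joint_efforts': array([ 2.19702069e-04, -5.16358387e+01, -2.71406597e+01,  6.76966924e-02,
        2.77099363e-02, -2.78273387e-05]), 'eef_pos': array([ 0.14939793, -0.58052822,  0.24690064]), 'orientation': array([-3.11511758e+00, -3.94277222e-01,  6.22393381e-05]), 'wrist_force': array([-0.24006616,  0.48281933,  0.04969299]), 'moment': array([-0.03409085, -0.0360101 ,  0.07424049]), 'grip_force': 0.0, 'width': 0.08780950917155783}
```

View pics/top0.png

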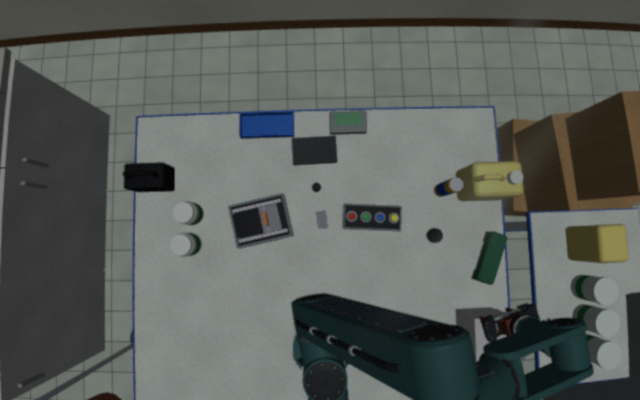

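View pics/side0.png

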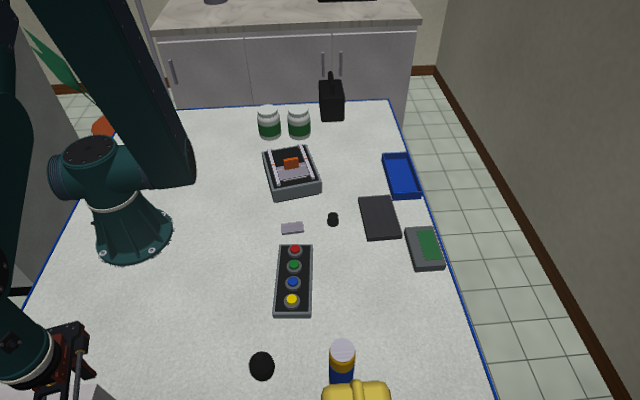

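Top view: keys run left to right red (351,216), green (366,217), blue (380,217), yellow (394,218). The viewer is at (260,221), with its orange tab near (265,216). Side view: keys at (295,250), (294,266), (293,283) and (292,300), tab at (291,163). Next I measure these.

```bash
cat > h.py <<'E'
import numpy as np, cv2
from workcell import r, cam, workorder
def ray(c,uv):
    K=np.array([[c["fx"],0,c["cx"]],[0,c["fy"],c["cy"]],[0,0,1]])
    p=cv2.undistortPoints(np.array(uv,float).reshape(-1,1,2),K,np.array(c["D"])).reshape(-1,2)
    R=np.array(c["R"]);t=np.array(c["t"])
    return -R.T@t,(R.T@np.c_[p,np.ones(len(p))].T).T
def plane(c,uv,z):
    o,d=ray(c,uv); return o+d*((z-o[2])/d[:,2])[:,None]
def tri(c1,u1,c2,u2):
    o1,d1=ray(c1,u1);o2,d2=ray(c2,u2); d1=d1[0];d2=d2[0]
    s=np.linalg.lstsq(np.c_[d1,-d2],o2-o1,rcond=None)[0]
    a=o1+s[0]*d1;b=o2+s[1]*d2
    return (a+b)/2,np.linalg.norm(a-b)
def blob(img,hlo,hhi,box,smin=110,vmin=60):
    x0,y0,x1,y1=box
    h=cv2.cvtColor(img[y0:y1,x0:x1],cv2.COLOR_BGR2HSV)
    m=((h[...,1]>smin)&(h[...,2]>vmin)&((h[...,0]>=hlo)&(h[...,0]<=hhi) if hlo<hhi else ((h[...,0]>=hlo)|(h[...,0]<=hhi)))&True).astype(np.uint8)
    n,l,s,cen=cv2.connectedComponentsWithStats(m)
    if n<2: return None,0
    i=1+np.argmax(s[1:,4]); return cen[i]+[x0,y0],s[i]
E
python3 - <<'E'
from h import *
T=cam.read_camera("top");S=cam.read_camera("side")
H=dict(green=(45,85),yellow=(20,35),blue=(100,130),red=(170,6))
for k,(a,b) in H.items():
    u,st=blob(T["img"],a,b,(338,200,406,236));v,ss=blob(S["img"],a,b,(270,240,318,320))
    print(k,u,st,v,ss)
    if u is not None and v is not None: print(plane(T,u,.050)[0],plane(S,v,.050)[0],tri(T,u,S,v))
u,st=blob(T["img"],5,18,(225,190,296,250));v,ss=blob(S["img"],5,18,(262,140,325,200))
print("tab",u,st,v,ss,tri(T,u,S,v))
a=cv2.resize(T["img"][185:255,220:300],None,fx=6,fy=6,interpolation=cv2.INTER_CUBIC)
b=cv2.resize(S["img"][135:205,255:330],None,fx=6,fy=6,interpolation=cv2.INTER_CUBIC)
cv2.imwrite("pics/v1.png",np.vstack([a[:290],b[:290,:].copy() if b.shape[1]==a.shape[1] else cv2.copyMakeBorder(b[:290],0,0,0,a.shape[1]-b.shape[1],0)]))
cv2.imwrite("pics/v1.png",cv2.resize(np.hstack([a,b]),(800,360)))
E
```

```text
green [365.78571429 216.5       ] [25 14  6  6 28] [293.49275362 263.75362319] [19 20 10 10 69]
[ 0.50415571 -0.18112201  0.05      ] [ 0.50515713 -0.18303613  0.05      ] (array([ 0.50464615, -0.18140454,  0.04769517]), np.float64(0.0007795209416789599))
yellow [394.  217.5] [53 15  7  6 38] [291.2  299.05] [ 16  54  11  11 100]
[ 0.4969011  -0.29048921  0.05      ] [ 0.49733683 -0.29386719  0.05      ] (array([ 0.49707074, -0.29138507,  0.04588605]), np.float64(1.440564805494962e-05))
blue [379.92105263 216.94736842] [39 14  7  7 38] [292.47727273 280.92045455] [18 36 10 11 88]
[ 0.5007415  -0.23584841  0.05      ] [ 0.50148137 -0.23900211  0.05      ] (array([ 0.50108137, -0.23650633,  0.04621879]), np.float64(0.00036289249795510024))
red [351.5 215.5] [11 13  6  6 32] [294.375      248.65277778] [20  4 10 10 72]
[ 0.50969716 -0.12601351  0.05      ] [ 0.50858449 -0.13021695  0.05      ] (array([ 0.50913589, -0.12655506,  0.04550736]), np.float64(0.0015661495692434347))
tab [264.63829787 218.14893617] [37 22  6 13 47] [290.7797619  162.69047619] [ 21  17  16  13 168] (array([0.50619565, 0.20339437, 0.09579783]), np.float64(0.0017793767136956228))
```

View pics/v1.png

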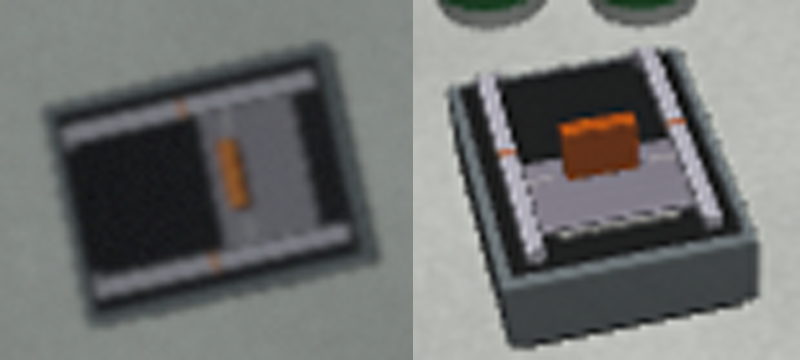

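Left half (top view): the plate sits at the right end, and the orange marks at crop (181,108) and (214,260) lie left of the tab (232,175). So it opens towards image left, about world +y. Next I locate the marks, the bars' direction and the tab more precisely.

```bash
python3 - <<'E'
from h import *
T=cam.read_camera("top");S=cam.read_camera("side")
def marks(c,pts,z):
    h=c["img"].astype(float); out=[]
    for u,v in pts:
        x0,y0=int(u)-4,int(v)-4; p=h[y0:y0+9,x0:x0+9]
        w=np.clip(p[...,2]-p[...,0]-25,0,None); yy,xx=np.mgrid[y0:y0+9,x0:x0+9]
        out.append([(w*xx).sum()/w.sum(),(w*yy).sum()/w.sum()])
    print(np.round(out,1)); return out
a=marks(T,[(255,206),(261.5,235.5)],.08); b=marks(S,[(273,164.8),(306,158.5)],.08)
A=plane(T,a,.08);B=plane(S,b,.08); print(A,B,np.linalg.norm(A[0]-A[1]),np.linalg.norm(B[0]-B[1]))
for P in(A,B):
    # viewer x axis from marks
    d=(P[0]-P[1]); print("mid",P.mean(0),"yaw of mark line",np.degrees(np.arctan2(d[1],d[0])))
# outline of the viewer in top
g=cv2.cvtColor(T["img"],cv2.COLOR_BGR2GRAY)[185:255,220:300]
m=cv2.morphologyEx((g<108).astype(np.uint8),cv2.MORPH_CLOSE,np.ones((15,15)))
cs,_=cv2.findContours(m,0,2); k=max(cs,key=cv2.contourArea); R=cv2.boxPoints(cv2.minAreaRect(k))+[220,185]
P=plane(T,R,.068);print("box",R,P,[np.linalg.norm(P[i]-P[i-1]) for i in range(4)],[np.degrees(np.arctan2(*(P[i]-P[i-1])[[1,0]])) for i in range(4)],P.mean(0))
u,st=blob(T["img"],5,18,(230,208,280,230));print("tabtop",plane(T,u,.113),"tab")
E
```

```text
[[255.  206. ]
 [261.  235.5]]
[[272.7 164.1]
 [305.8 158. ]]
[[0.55497007 0.24154333 0.08      ]
 [0.44303612 0.2204698  0.08      ]] [[0.44207394 0.22060963 0.08      ]
 [0.55716779 0.24398878 0.08      ]] 0.11390039973612588 0.11744436436626539
mid [0.49900309 0.23100656 0.08      ] yaw of mark line 10.662133854352376
mid [0.49962087 0.2322992  0.08      ] yaw of mark line -168.51766964684714
box [[225.00001001 205.99999809]
 [289.23530579 189.94118309]
 [301.70588684 239.8235321 ]
 [237.47058868 255.88234711]] [[0.5592734  0.35918719 0.068     ]
 [0.61394967 0.11089241 0.068     ]
 [0.42228323 0.06800311 0.068     ]
 [0.36833457 0.31302969 0.068     ]] [np.float64(0.1964386746016055), np.float64(0.25424356551322863), np.float64(0.19640651002059603), np.float64(0.25089535944429975)] [np.float64(13.589946586960327), np.float64(-77.5812652605621), np.float64(-167.3866827565424), np.float64(102.4169665516375)] [0.49096022 0.2127781  0.068     ]
tabtop [[0.50625272 0.20117359 0.113     ]] tab
```

```bash
cat > go.py <<'E'
from h import *
from scipy.spatial.transform import Rotation as Ro
import sys
P=dict(g=(.5045,-.182,.12),y=(.497,-.2915,.12),b=(.501,-.237,.12),tab=(.5058,.2021,.25),half=(.4993,.2317,.25))
s=r.state();R=Ro.from_rotvec(s["orientation"]).as_matrix()
print("t",s["t"],"pos",s["eef_pos"],"q6",s["q"][5],"F",s["wrist_force"],"tooly",R[:,1],"yaw",np.degrees(np.arctan2(R[1,1],R[0,1])),"tilt",R[:,2])
for a in sys.argv[1:]: print(a,np.round(R.T@(np.array(P[a])-s["eef_pos"]),4))
E
python3 go.py g y b tab
```

```text
t 0.3 pos [ 0.14944368 -0.5808479   0.24733481] q6 -0.11510914253910587 F [ 0.04264085 -0.3050518  -0.14347363] tooly [ 2.49154211e-01 -9.68463558e-01 -7.17871627e-04] yaw -75.5725277704045 tilt [-1.05623381e-04  7.14074292e-04 -9.99999739e-01]
g [ 0.4432 -0.2977  0.1276]
y [ 0.4087 -0.1935  0.1275]
b [ 0.4261 -0.2453  0.1275]
tab [ 0.5402 -0.6695 -0.0021]
```

Emit:
shift_gripper([
  {"x": 0.02, "y": -0.015, "az": 0.01},
  {"x": 0.05, "y": -0.035, "az": 0.02},
  {"x": 0.08, "y": -0.055, "az": 0.03},
  {"x": 0.11, "y": -0.075, "az": 0.042},
  {"x": 0.14, "y": -0.095, "az": 0.042},
  {"x": 0.17, "y": -0.115, "az": 0.042},
  {"x": 0.20, "y": -0.135, "az": 0.042},
  {"x": 0.23, "y": -0.155, "az": 0.042},
  {"x": 0.26, "y": -0.175, "az": 0.042},
  {"x": 0.29, "y": -0.195, "az": 0.042},
  {"x": 0.32, "y": -0.215, "az": 0.042},
  {"x": 0.35, "y": -0.235, "az": 0.042},
], jaw=0, grip_force=20)

```text
t: 1.3
eef_pos: [0.4308, -0.2647, 0.2478]
orientation: [3.124, 0.329, 0.0]
wrist_force: [1.0, -0.8, -0.5]
width: 0.0111
grip_force: 0.0
```

```bash
python3 go.py g
```

```text
t 1.3 pos [ 0.4308288  -0.26474633  0.24783247] q6 0.673294052397405 F [ 0.97548392 -0.78234178 -0.45632542] tooly [ 2.08200253e-01 -9.78086195e-01  2.21444550e-04] yaw -77.98309639784851 tilt [ 3.01157758e-04 -1.62300027e-04 -9.99999941e-01]
g [ 0.0893 -0.0656  0.1278]
```

Emit:
shift_gripper([
  {"x": 0.03, "y": -0.022},
  {"x": 0.06, "y": -0.044, "z": 0.03},
  {"x": 0.085, "y": -0.062, "z": 0.06},
  {"x": 0.0905, "y": -0.0664, "z": 0.09},
  {"x": 0.0905, "y": -0.0664, "z": 0.12},
  {"x": 0.0905, "y": -0.0664, "z": 0.14},
  {"x": 0.0905, "y": -0.0664, "z": 0.155},
  {"x": 0.0905, "y": -0.0664, "z": 0.155},
  {"x": 0.0905, "y": -0.0664, "z": 0.155},
])

```text
t: 2.05
eef_pos: [0.5041, -0.1822, 0.0921]
orientation: [-3.123, -0.329, 0.003]
wrist_force: [-0.9, -0.9, -0.0]
width: 0.0005
grip_force: 0.0
```

```bash
python3 go.py g y b;python3 - <<'E'
from h import *
a=cv2.resize(cam.read_camera("side")["img"][200:340,220:360],(560,560),interpolation=2); cv2.imwrite("pics/k1.png",a)
E
```

```text
t 2.05 pos [ 0.50411877 -0.18218698  0.09214085] q6 0.8850970587628411 F [-0.85717383 -0.93916939 -0.01973915] tooly [ 0.20832323 -0.9780591  -0.00135087] yaw -77.97588155811269 tilt [-0.00174116  0.00101031 -0.99999797]
g [ 0.0004 -0.0001 -0.0279]
y [-0.0298  0.1054 -0.028 ]
b [-0.0145  0.0529 -0.0279]
```

View pics/k1.png

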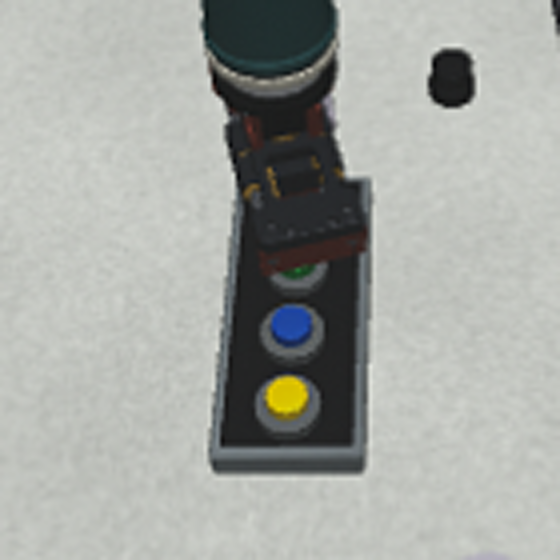

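The gripper is over the green key (crop 297,268), clear of its neighbours. Pressing now.

Emit:
shift_gripper([
  {"z": 0.01},
  {"z": 0.016},
  {"z": 0.019},
  {"z": 0.0215},
  {"z": 0.0215},
  {"z": 0.0215},
])

```text
t: 2.6
eef_pos: [0.5053, -0.1829, 0.0717]
orientation: [3.123, 0.329, 0.002]
wrist_force: [-0.4, -0.1, 5.0]
width: 0.0004
grip_force: 2.3
```

```bash
python3 go.py
```

```text
t 2.6 pos [ 0.50525928 -0.18294468  0.07170183] q6 0.8851194284797472 F [-0.4307161  -0.06866019  5.00908964] tooly [ 0.20815763 -0.97809479  0.00098739] yaw -77.98558741352463 tilt [ 1.40100906e-03 -7.11345180e-04 -9.99998766e-01]
```

Emit:
shift_gripper([
  {"z": 0.0015},
  {"z": 0.0015},
  {"z": 0.0015},
])

```text
t: 2.85
eef_pos: [0.5053, -0.1829, 0.0712]
orientation: [3.123, 0.329, 0.003]
wrist_force: [-1.8, 0.4, 14.3]
width: 0.0007
grip_force: 7.3
```

Emit:
shift_gripper([
  {"z": -0.01},
  {"z": -0.023},
  {"z": -0.023},
  {"z": -0.023},
])

```text
t: 3.18
eef_pos: [0.5048, -0.1826, 0.0931]
orientation: [3.124, 0.329, 0.002]
wrist_force: [-0.5, -0.0, -0.3]
width: 0.0004
grip_force: 0.0
```

```bash
python3 go.py y
```

```text
t 3.1833 pos [ 0.5048309  -0.18258776  0.0930699 ] q6 0.8850885311004922 F [-5.21811882e-01 -4.42533541e-04 -2.87355161e-01] tooly [ 2.08264892e-01 -9.78072274e-01  6.01891334e-04] yaw -77.97930794421524 tilt [ 1.01323465e-03 -3.99632810e-04 -9.99999407e-01]
y [-0.0303  0.1049 -0.0269]
```

Emit:
shift_gripper([
  {"x": -0.006, "y": 0.02, "z": -0.015},
  {"x": -0.0145, "y": 0.05, "z": -0.02},
  {"x": -0.023, "y": 0.08, "z": -0.02},
  {"x": -0.03, "y": 0.105, "z": -0.01},
  {"x": -0.03, "y": 0.105},
  {"x": -0.03, "y": 0.105, "z": 0.01},
  {"x": -0.03, "y": 0.105, "z": 0.017},
  {"x": -0.03, "y": 0.105, "z": 0.02},
  {"x": -0.03, "y": 0.105, "z": 0.023},
  {"x": -0.03, "y": 0.105, "z": 0.023},
  {"x": -0.03, "y": 0.105, "z": 0.023},
])

```text
t: 4.1
eef_pos: [0.4961, -0.2901, 0.0711]
orientation: [-3.124, -0.332, 0.003]
wrist_force: [-7.1, 0.4, 18.5]
width: 0.0006
grip_force: 9.4
```

```bash
python3 go.py y
```

```text
t 4.1 pos [ 0.49605874 -0.2901237   0.07109417] q6 0.7111681004792559 F [-7.14888617  0.43264273 18.4533544 ] tooly [ 2.10411072e-01 -9.77612803e-01 -6.22188787e-04] yaw -77.85355439031558 tilt [-2.20780139e-03  1.61251370e-04 -9.99997550e-01]
y [ 0.0005  0.0015 -0.0489]
```

Yellow is down. Now I let it up and go to blue, from the current commanded pose (world +0.004, +0.0545).

Emit:
shift_gripper([
  {"z": -0.01},
  {"z": -0.025},
  {"x": 0.003, "y": -0.01, "z": -0.035},
  {"x": 0.009, "y": -0.03, "z": -0.035},
  {"x": 0.0152, "y": -0.052, "z": -0.03},
  {"x": 0.0152, "y": -0.052, "z": -0.02},
  {"x": 0.0152, "y": -0.052, "z": -0.01},
  {"x": 0.0152, "y": -0.052, "z": -0.005},
  {"x": 0.0152, "y": -0.052, "z": -0.002},
  {"x": 0.0152, "y": -0.052},
  {"x": 0.0152, "y": -0.052},
  {"x": 0.0152, "y": -0.052},
])

```text
t: 5.1
eef_pos: [0.5008, -0.2366, 0.071]
orientation: [-3.122, -0.327, 0.001]
wrist_force: [-3.9, 8.3, 22.4]
width: 0.0003
grip_force: 11.0
```

```bash
python3 go.py b
```

```text
t 5.1 pos [ 0.50078476 -0.2365884   0.07102565] q6 0.7937661224399277 F [-3.91743163  8.30087512 22.39676024] tooly [ 0.20698334 -0.9783416  -0.00236957] yaw -78.05433924820431 tilt [-6.09238375e-04  2.29313137e-03 -9.99997185e-01]
b [ 0.0001  0.0003 -0.049 ]
```

Emit:
shift_gripper([
  {"z": -0.015},
  {"z": -0.05},
  {"x": 0.002, "y": -0.01, "z": -0.085},
  {"x": 0.007, "y": -0.03, "z": -0.11},
  {"x": 0.014, "y": -0.06, "z": -0.13},
  {"x": 0.021, "y": -0.095, "z": -0.14},
  {"x": 0.029, "y": -0.13, "z": -0.14},
  {"x": 0.037, "y": -0.165, "z": -0.14},
  {"x": 0.045, "y": -0.2, "z": -0.14},
  {"x": 0.052, "y": -0.235, "z": -0.14},
  {"x": 0.06, "y": -0.27, "z": -0.14},
  {"x": 0.067, "y": -0.3, "z": -0.14},
])

```text
t: 6.1
eef_pos: [0.5042, 0.0714, 0.2095]
orientation: [-3.124, -0.328, 0.0]
wrist_force: [-0.0, -0.9, -0.3]
width: 0.0005
grip_force: 0.0
```

Emit:
shift_gripper([
  {"x": 0.007, "y": -0.035},
  {"x": 0.014, "y": -0.07},
  {"x": 0.022, "y": -0.1},
  {"x": 0.029, "y": -0.128},
  {"x": 0.029, "y": -0.128},
  {"x": 0.029, "y": -0.128},
  {"x": 0.029, "y": -0.128},
  {"x": 0.029, "y": -0.128},
  {"x": 0.029, "y": -0.128},
  {"x": 0.029, "y": -0.128},
], jaw=0.07)

```text
t: 6.93
eef_pos: [0.506, 0.2001, 0.2097]
orientation: [3.125, 0.326, -0.0]
wrist_force: [0.1, -0.6, -0.3]
width: 0.0635
grip_force: 0.0
```

```bash
python3 go.py tab; python3 - <<'E'
from h import *
T=cam.read_camera("top");S=cam.read_camera("side")
a=cv2.resize(T["img"][170:270,210:310],(400,400),interpolation=2);b=cv2.resize(S["img"][80:210,225:355],(400,400),interpolation=2)
cv2.imwrite("pics/t1.png",np.hstack([a,b]))
E
```

```text
t 6.9333 pos [0.50601604 0.20005749 0.20967646] q6 1.6122768074834866 F [ 0.0616621  -0.57971046 -0.2907899 ] tooly [ 2.06601666e-01 -9.78425137e-01  5.07310396e-05] yaw -78.07672486290862 tilt [-1.65497468e-04 -8.67956964e-05 -9.99999983e-01]
tab [ 0.0002 -0.002  -0.0403]
```

View pics/t1.png

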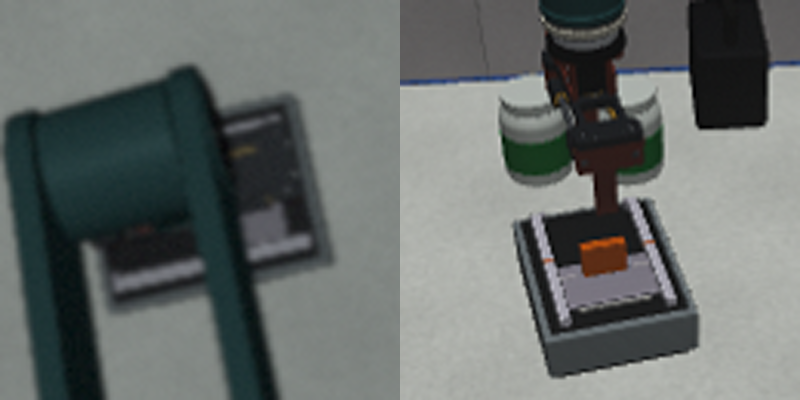

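The side crop shows the shutter closed, with the gripper straight above and behind the tab (605,258) and well aligned. I go down around the tab next, then grip.

Emit:
shift_gripper([
  {"y": -0.001, "z": 0.02},
  {"y": -0.002, "z": 0.045},
  {"y": -0.002, "z": 0.07},
  {"y": -0.002, "z": 0.088},
  {"y": -0.002, "z": 0.098},
  {"y": -0.002, "z": 0.1005},
  {"y": -0.002, "z": 0.1005},
  {"y": -0.002, "z": 0.1005},
])

```text
t: 7.7
eef_pos: [0.5063, 0.2033, 0.11]
orientation: [-3.124, -0.329, -0.002]
wrist_force: [0.3, -1.0, 0.6]
width: 0.0701
grip_force: 0.0
```

Emit:
shift_gripper([
  {},
  {},
  {},
  {},
  {},
  {},
  {},
  {},
  {},
  {},
  {},
  {},
], jaw=0, grip_force=40)

```text
t: 8.7
eef_pos: [0.5055, 0.2028, 0.1092]
orientation: [3.124, 0.328, -0.0]
wrist_force: [0.4, -3.5, -0.4]
width: 0.0116
grip_force: 40.0
```

```bash
python3 go.py tab half; python3 - <<'E'
from h import *
S=cam.read_camera("side")
cv2.imwrite("pics/t2.png",cv2.resize(S["img"][120:210,245:335],(540,540),interpolation=2))
E
```

```text
t 8.7 pos [0.50552438 0.20281398 0.10915386] q6 1.6165440872842363 F [ 0.41310149 -3.47668472 -0.44554445] tooly [ 2.07889353e-01 -9.78152292e-01  3.32700048e-04] yaw -78.00130776921235 tilt [-1.00069079e-04 -3.61399062e-04 -9.99999930e-01]
tab [ 1.000e-04  8.000e-04 -1.408e-01]
half [-1.000e-04 -2.950e-02 -1.409e-01]
```

View pics/t2.png

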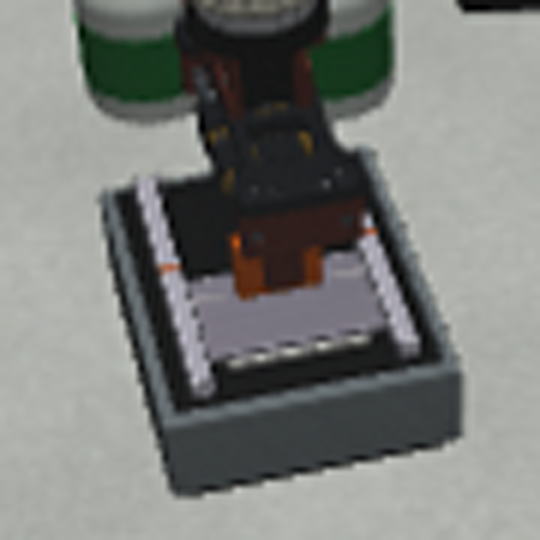

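The tab (crop 278,265) is held between the pads with the shutter still closed and the marks ahead of it. Next I slide 30 mm slowly.

Emit:
shift_gripper([
  {"y": -0.003},
  {"y": -0.006},
  {"y": -0.01},
  {"y": -0.014},
  {"y": -0.018},
  {"y": -0.022},
  {"y": -0.025},
  {"y": -0.028},
  {"y": -0.03},
  {"y": -0.03},
  {"y": -0.03},
  {"y": -0.03},
], grip_force=50)

```text
t: 9.75
eef_pos: [0.4996, 0.2317, 0.1091]
orientation: [3.122, 0.33, 0.001]
wrist_force: [2.4, -8.2, -0.0]
width: 0.012
grip_force: 50.0
```

```bash
python3 go.py half; python3 - <<'E'
from h import *
S=cam.read_camera("side")
cv2.imwrite("pics/t3.png",cv2.resize(S["img"][120:210,245:335],(540,540),interpolation=2))
E
```

```text
t 9.75 pos [0.49959327 0.23169568 0.10913439] q6 1.6717894043541566 F [ 2.41018108 -8.15479552 -0.01322794] tooly [ 0.20893666 -0.97792733  0.00189916] yaw -77.93993270886955 tilt [ 5.52823107e-04 -1.82390886e-03 -9.99998184e-01]
half [-0.0003  0.0002 -0.1409]
```

View pics/t3.png

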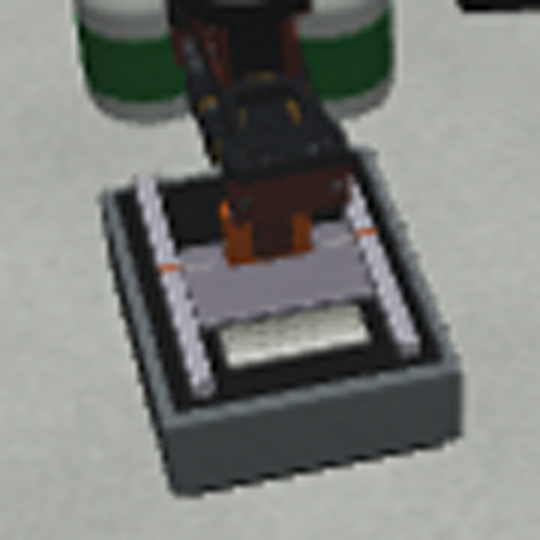

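Three pale strips show (crop 295,335). The plate's white lines (200,266) and (335,238) lie about on the line of the marks (169,267)–(366,231). I'll check this numerically.

```bash
python3 - <<'E'
from h import *
S=cam.read_camera("side"); im=S["img"]
a=np.radians(12);ya=np.array([-np.sin(a),np.cos(a)]);xa=np.array([np.cos(a),np.sin(a)])
g=im.astype(float).sum(2)/3; o=im[...,2].astype(float)-im[...,0]
def cen(w,x0,x1,y0,y1,z):
    out=[]
    for x in range(x0,x1):
        c=w[y0:y1,x]; c=np.clip(c-np.median(c)-4,0,None)
        if c.sum()>4: out.append([x,(c*np.arange(y0,y1)).sum()/c.sum()])
    P=plane(S,out,z)[:,:2]; print(np.round(out,1).tolist()); return np.round(np.c_[P@xa,P@ya]*1e3,1).tolist()
print("marks",cen(o,271,276,160,169,.08),cen(o,304,309,154,163,.08))
print("lines",cen(g,277,281,160,168,.076),cen(g,298,303,156,164,.076))
np.set_printoptions(linewidth=200)
for x in(278,300): print(g[154:172,x].round())
for x in (292,298): print(x,g[164:186,x].round(), np.round(plane(S,[(x,v) for v in range(164,186)],.072)[:,:2]@ya*1e3,1))
print(r.state()["wrist_force"])
E
```

```text
[[271.0, 164.4], [272.0, 164.3], [273.0, 164.1], [274.0, 164.0], [275.0, 164.0]]
[[304.0, 158.5], [305.0, 158.1], [306.0, 158.0], [307.0, 158.0]]
marks [[472.3, 123.9], [475.7, 123.3], [479.2, 123.2], [482.6, 123.0], [486.0, 122.1]] [[589.1, 122.1], [593.0, 123.2], [596.5, 122.9], [599.8, 121.6]]
[[277.0, 164.0], [278.0, 164.0], [279.0, 164.1], [280.0, 163.2]]
[[299.0, 160.0], [300.0, 160.0], [301.0, 159.7], [302.0, 159.3]]
lines [[493.2, 124.9], [496.5, 123.9], [499.8, 122.6], [504.0, 126.3]] [[571.4, 124.1], [574.7, 123.0], [578.5, 123.7], [582.4, 125.0]]
[ 29.  28.  28.  29.  28.  27.  23. 110. 126. 123. 137. 126. 123. 123. 121. 122. 121. 123.]
[ 30.  25.  22. 109. 121. 122. 141. 124. 119. 121. 120. 121. 121. 121. 122. 128.  90. 114.]
292 [123. 121. 123. 121. 121. 122. 124. 102.  82. 112. 133. 144. 162. 190. 200. 101.  30.  27.  29.  30.  25.  77.] [114.6 109.2 104.   98.7  93.5  88.3  83.1  78.   72.8  67.8  62.7  57.7  52.7  47.7  42.8  37.9  33.   28.1  23.3  18.5  13.7   8.9]
298 [120. 122. 121. 120. 122. 125.  88.  87. 130. 136. 161. 167. 190. 198.  91.  25.  28.  30.  29.  23. 100. 110.] [108.5 103.2  97.9  92.7  87.5  82.3  77.1  72.   66.9  61.8  56.8  51.8  46.8  41.9  37.   32.1  27.2  22.3  17.5  12.7   8.    3.2]
[ 3.65070109 -9.45860359 -0.92096635]
```

The white lines are at 124 mm and the marks at 123 mm along the viewer's y, and the pull is about 9 N. That agrees with half travel, so I hand it in.

```bash
python3 -c "
from workcell import r, cam, workorder
print(workorder.job_done())"
```

```text
the job is handed in; nothing more can be done
None
```

I pressed green, yellow and blue in order without touching red, and the arm is holding the shutter at half travel (within about 1 mm of the marks), so I handed the job in; no verdict came back.

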